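# Lock the electrode boom over the beaker and select the buffers

## Task

Push the sliding boom of the electrode stand along by its red post until the glass electrode hangs centred over the beaker, then push the orange thumb wedge firmly along its ramp until it jams the boom fast there. After that turn the meter's left dial to its yellow dot, and then its right dial to its blue dot. Keep off the glass electrode, and leave the beaker and the other things on the bench standing where they are.

Things in the scene. Friction and masses are not known exactly. Their poses are not given: they have to be found in the camera images.
- stand: Electrode stand fixed to the bench: white foot 130 x 120 x 22 mm, white pillar, and on it an aluminium guide block (44 mm in x, 60 mm in y, top 225 mm above the bench) with a blue sloping roof. Origin: centre of the underside of the foot. Its +y axis is the direction in which the boom slides out, its +x axis (pointing away from the robot, more or less) is the direction in which the wedge is pushed. z up.
- boom (a joint): Slide of the steel boom (square bar 20 x 20 mm, 345 mm long, along the stand's y through the guide block, top face 190 mm above the bench), 0 to 0.11 m, growing towards the stand's +y. Stiff: it takes about 3 N to slide it and it stays where it is left. The boom carries the red post at one end and the electrode at the other.
- post (a point): Middle of the top of the red post that stands up on the boom's -y end: 12 mm thick along the stand's y, 34 mm wide along its x, upright from 190 to 245 mm above the bench. Push it, or pinch it, to slide the boom.
- electrode_tip (a point): Lower tip of the glass electrode, an upright rod 14 mm across with a black cap (18 mm across, top 237 mm above the bench), in a white holder at the boom's +y end; the tip is 115 mm above the bench, 10 mm above the beaker's rim, and 315 mm from the red post along the boom. The glass is fragile and not to be touched.
- wedge (a joint): Slide of the orange thumb wedge, 0 (fully slack) to 0.075 m, growing as it is pushed along the stand's +x; the ramp falls by 6 degrees. The wedge (115 x 30 mm, 9 to 21 mm thick) lies across the top of the boom, under the blue roof; it slides with about 2 N until it meets the boom at about 0.055 and jams at 0.055 to 0.062. Pushed with 10 to 20 N it then stays jammed by friction.
- wedge_tab (a point): Middle of the top edge of the wedge's upright thumb tab, on the side of the tab that looks to the stand's -x. The tab is 12 mm thick in x, 40 mm wide in y and reaches 46 mm down from this point; it is the part to push, in the stand's +x direction. At joint 0 this point is 100 mm from the stand's axis and 242 mm above the bench; the jammed tab stops about 4 to 8 mm short of the guide block.
- stirrer: Blue stirrer block 130 x 130 x 35 mm fixed to the bench under the boom's path. Origin: centre of its underside.
- beaker: Loose glass beaker, outer diameter 70 mm at the rim (less at the foot), 70 mm high, standing upright on the stirrer. Origin: centre of its underside (35 mm above the bench).
- meter: White bench meter 200 (x) x 240 (y) x 60 mm fixed to the bench, two dials on top. Origin: centre of its underside; +x points away from the robot more or less, +y to the left. Beside each dial, 42 mm from its axis, four coloured dots on the meter's top: red, yellow, green, blue clockwise, 0.8 rad apart.
- dial_left (a joint): Left dial (at the meter's +y), -0.1 to 2.5 rad, growing clockwise seen from above. The white-striped end of its grip points to the red dot at 0, yellow at 0.8, green at 1.6, blue at 2.4. At value q that end points q - 1.2 rad clockwise from the meter's +x axis. It stays where it is left.
- dial_left_grip (a point): Middle of the top of the left dial's grip: a black bar 56 mm long, 14 mm wide, 34 mm high (top 103 mm above the bench, foot 69 mm) on a grey disc of 60 mm diameter. On the dial's axis. Site's x axis: the striped end. The two dials' axes are 110 mm apart.
- dial_right (a joint): Right dial (at the meter's -y), same build, scale and values as the left one.
- dial_right_grip (a point): Middle of the top of the right dial's grip, same as the left one.
- bottle_yellow: White bottle with yellow label, 60 mm across, 130 mm high, bystander. Origin: centre of its underside.
- bottle_blue: White bottle with blue label, 60 mm across, 130 mm high, bystander. Origin: centre of its underside.
- jar: Amber jar, 56 mm across, 75 mm high, bystander. Origin: centre of its underside.
- dish: White dish, 90 mm across, 30 mm high, bystander. Origin: centre of its underside.
- spatula: Spatula lying on the bench, bystander. Origin: on its underside.
- marker: Blue marker, 130 mm long, 18 mm thick, lying on the bench, bystander.
- notebook: Blue notebook 100 x 150 x 12 mm lying on the bench, bystander. Origin: centre of its underside.

How it is judged (in metres and radians):
On the way, in this order (a step that is already met when the one before it is completed fails the run):
1. the electrode hangs centred over the beaker, within 12 mm (horizontal distance between electrode_tip and beaker below 0.012 m), for 0.2 s.
2. the wedge is jammed on the boom, the electrode still over the beaker (horizontal distance between electrode_tip and beaker below 0.012 m and contact force between wedge and boom above 4 N and value of joint wedge above 0.045 m), for 0.2 s.
3. the left dial points to its yellow dot, within 0.18 rad (value of joint dial_left between 0.62 and 0.98 rad), for 0.3 s.
4. the right dial points to its blue dot, within 0.18 rad (value of joint dial_right between 2.22 and 2.58 rad), for 0.3 s.
At the end, for the whole second after the job is handed in: Electrode within 12 mm of the beaker's axis; wedge still jammed untouched (presses on the boom with over 4 N, joint over 0.045); left dial at yellow (0.8) and right dial at blue (2.4), each within 0.18 rad; beaker upright (0.1 rad) and at rest (all of step 2 and all of step 3 and all of step 4 and linear speed of beaker below 0.02 m/s and angle between beaker's own z axis and vertical below 0.1 rad).
It fails at once if the robot touches the glass electrode with more than 1 N (contact force between boom_c3 and the fingers above 1 N or contact force between boom_c3 and the arm above 1 N).
It fails at once if the beaker is shifted by more than 15 mm or tipped (distance of beaker from where it was at the start of the episode above 0.015 m or angle between beaker's own z axis and vertical above 0.3 rad).
It fails at once if a bystander is shifted by more than 30 mm or knocked over (distance of any of bottle_yellow, bottle_blue, jar, dish, spatula, marker, notebook from where it was at the start of the episode above 0.03 m or angle between any of bottle_yellow, bottle_blue, jar, dish's own z axis and vertical above 0.4 rad).
It also fails if it takes over 64 s, if anything falls off the work surface, if the arm or the gripper's body presses on something with over 40 N, if the wrist force passes 120 N, or if a joint passes its speed limit or range.

## Robot

A 6-joint arm with a two-finger parallel gripper is mounted at the origin on the work surface. World frame = base frame: x ahead of the robot, y to its left, z up, the work surface at z = 0. Lengths are in mm, angles in rad, forces in N, time in s.
With the tool pointing down it reaches from about 400 to 925 mm from the base axis. Payload 3.4 kg.
Tool frame: the origin (TCP) lies between the finger pads; the fingertips stand 11 mm ahead of it and the grasp point (between the pads) lies 8 mm behind it; y points along the fingers, z is the direction in which the jaws open and shut, and the axes are right-handed (so a half turn about y gives the same grasp; the last joint's range is limited). The gripper opens to 85 mm and grips with 20 to 120 N. Pads are 22 mm wide; open, the fingers measure 114 mm over their backs; the gripper's body (76 mm by 85 mm) begins 54 mm behind the grasp point. The pads swing forward as they close: fully open they stand 13 mm farther back than shut.
Start: joints at [-1.315, 0.307, 1.506, -0, 1.328, -0.073], TCP at [186.192, -544.025, 242.305] pointing down, gripper open.
Joint ranges: [-3.12, 3.12], [-1.05, 2.28], [0.14, 2.33], [-1.42, 4.57], [0.1, 2.73], [-2.68, 2.68]. Speed limits (rad/s): [2.57, 2.57, 3.14, 3.14, 3.14, 3.14].

## Interface

Orientations are given as a unit quaternion [w, x, y, z].
In Python, from station import robot, eoat, kin, monitor, vision, spotter gives the robot as it stands. The module is installed in compiled form; this text tells all that it offers. Calls block until the motion is done:
- robot.reach(position, orientation): joint-space move of the TCP to a pose.
- robot.move_linear(position, ori=None, feed=150): straight line of the TCP; ori=None keeps the orientation; feed is the mean speed in mm/s.
- robot.set_joints(angles): joint-space move.
- eoat.grip(opening, force=None): finger opening in mm; force is the grip in N (None keeps the last); returns when the fingers have stopped.
- robot.pause(seconds).
- kin.ik(position, orientation): joint angles nearest the present ones, or None.
- monitor.observe(): the state.
- vision.capture(name): name is "scene" or "top" or "wrist"; returns (picture, depth): 420x560x3 uint8, red, green, blue; 420x560 float32, mm along the optical axis (not along the pixel's ray), 0 where there is no reading.
- vision.calibration(name): a dict with "vfov" (degrees; the focal length in pixels is half the picture's height over the tangent of half this angle, whatever the lens; pixels are square), "cx", "cy" (the principal point, pixels), "R" (3x3) and "t" (3): a world point X has camera coordinates R X + t. Camera axes: x right, y down, z forward; pixel columns grow to the right and rows downward; lengths in mm; the calibration is good to about 2 mm. A picture is of the moment at which its call begins: read the wrist's pose just before it. calibration takes no time and is no camera call; for the wrist camera it gives the pose at the moment of the call.
A pose or a line that the arm cannot do raises robot.IKError and nothing moves.
- robot.close_job(): hands the job in, once; it reports no verdict.
Trained networks look in the newest picture that a camera, given by its name, has taken for a name from the list of things; names that differ only in an ending like _2 or _b are one class to them, and where a whole thing is asked for, a point or a joint stands for the part that bears it (a point fixed in the world has none). Each returns a list of dicts, best first, with "confidence" (0 to 1); they miss things now and then, are a little off and sometimes report something else, mostly with a low value. They report only what shows in the picture. A call takes as long as a camera call.
- spotter.recognise(camera, thing): "box" ([left, top, right, bottom] in pixels, round what is visible of it).
- spotter.trace(camera, thing): "pixels" (420x560 bool, what is visible of it) and "box" ([left, top, right, bottom] in pixels, round what is visible of it).
- spotter.mark_of(camera, thing): "position" ([column, row] in pixels: a listed point, or the origin of a listed thing).
The state is a dict: "clock": time; "q": joint angles; "joint_vel": joint speeds; "joint_efforts": joint torques, N m; "eef_pos": TCP position; "tool_rot": TCP orientation; "contact_force": force on the tool from outside, world axes, zero at the start; "wrist_torque": the same for the moment, N m; "opening": finger opening in mm.
Only numpy, scipy, OpenCV 4.12 (cv2) and the standard library are available. Lean on these libraries where they do the work, as an engineer would, in place of code of your own. Each camera call takes 0.05 s, during which the arm holds its last target. There are 200 camera calls.

## Working session

There is one attempt and no reset: what is moved stays moved. The work goes in short steps, each a Python script; the robot and the scene stay as the last script left them, time stands still between calls to the robot, and variables do not carry over. Pictures are saved under pics/ and viewed, about 8 in all and at most 12, crops included, and the job is handed in when it is done.

```bash
mkdir -p pics
cat > h.py <<'E'
import numpy as np, cv2
from station import robot, eoat, kin, monitor, vision, spotter
def cap(n,save=None):
    c=vision.calibration(n); p,d=vision.capture(n)
    if save: cv2.imwrite('pics/'+save,p[:,:,::-1])
    return p,d,c
def f(c): return 210/np.tan(np.radians(c['vfov'])/2)
def ray(c,u,v):
    R=np.array(c['R']);t=np.array(c['t']); o=-R.T@t
    return o, R.T@np.array([(u-c['cx'])/f(c),(v-c['cy'])/f(c),1])
def at_z(c,u,v,z):
    o,r=ray(c,u,v); return o+r*(z-o[2])/r[2]
def at_d(c,u,v,d):
    o,r=ray(c,u,v); return o+r*d
def cloud(c,d,mask=None):
    m=d>0
    if mask is not None: m&=mask
    v,u=np.nonzero(m); R=np.array(c['R']);t=np.array(c['t']); z=d[m]
    P=np.stack([(u-c['cx'])/f(c)*z,(v-c['cy'])/f(c)*z,z],1)
    return (P-t)@R
E
python3 - <<'E'
from h import *
np.set_printoptions(precision=1,suppress=True)
names=['stand','post','electrode_tip','wedge_tab','beaker','stirrer','meter','dial_left_grip','dial_right_grip','bottle_yellow','bottle_blue','jar','dish','spatula','marker','notebook']
hz=dict(post=245,electrode_tip=115,wedge_tab=242,beaker=35,dial_left_grip=103,dial_right_grip=103)
for cam in ['scene','top']:
    p,d,c=cap(cam,cam+'.png'); print(cam,f(c),-np.array(c['R']).T@c['t'])
    for n in names:
        for r in spotter.mark_of(cam,n)[:2]:
            u,v=r['position']; print(n,round(r['confidence'],2),np.array([u,v]),at_z(c,u,v,hz.get(n,0)))
print(monitor.observe())
E
```

```text
scene 498.05678571932293 [1148.3  447.5 1254.3]
stand 0.74 [276.1 312.9] [758.3 109.6   0. ]
stand 0.71 [293.  268.2] [625.1  61.4  -0. ]
post 0.73 [252.2 180.9] [598.1 -98.4 245. ]
electrode_tip 0.97 [336.5 286.3] [644.  213.1 115. ]
wedge_tab 0.69 [318.5 203.1] [544.8  72.6 242. ]
wedge_tab 0.2 [451.2 280.7] [526.4 431.3 242. ]
beaker 0.97 [357.2 315. ] [641. 286.  35.]
stirrer 0.77 [349.  325.8] [665.  281.6   0. ]
meter 0.7 [248.2 171.5] [ 444.2 -265.6    0. ]
dial_left_grip 0.75 [261.1 156.7] [ 435.  -214.4  103. ]
dial_left_grip 0.49 [249.2 173.7] [ 506.3 -199.4  103. ]
dial_right_grip 0.72 [249.1 172.2] [ 502.3 -203.3  103. ]
dial_right_grip 0.65 [238.1 138.7] [ 425.  -316.1  103. ]
bottle_yellow 0.76 [453.8 282.2] [377.2 435.2   0. ]
bottle_blue 0.64 [403.9 266.1] [421.6 301.    0. ]
jar 0.79 [210.4 221.9] [ 659.6 -226.5    0. ]
jar 0.46 [356.1 230. ] [407.8 127.6   0. ]
dish 0.59 [221.4 266.1] [747.5 -99.6   0. ]
dish 0.51 [249.9 170.7] [ 438.3 -263.6    0. ]
marker 0.74 [273.6 311.9] [760.3 102.6   0. ]
notebook 0.96 [152.6 193.9] [ 697.8 -436.6    0. ]
notebook 0.27 [353.3
[... 734 characters left out ...]
70.9 202.3] [619.7  61.    0. ]
dish 0.57 [317.8 161.3] [749.1 -93.8   0. ]
spatula 0.68 [253.2 271.1] [403.2 121.5   0. ]
spatula 0.62 [199.9 196.4] [645.9 288.7   0. ]
marker 0.72 [256.5 157.4] [768.6 104.3   0. ]
marker 0.31 [202.5 198.9] [637.5 280.4   0. ]
notebook 0.74 [430.6 174.8] [ 693.1 -453.1    0. ]
{'clock': 1.7, 'q': array([-1.3,  0.3,  1.5, -0. ,  1.3, -0.1]), 'joint_vel': array([ 0., -0., -0., -0.,  0., -0.]), 'joint_efforts': array([  0. , -45.7, -25.2,   0. ,   0. ,   0. ]), 'eef_pos': array([ 186.2, -544. ,  242.3]), 'tool_rot': array([-0.1,  0.1, -0.7,  0.7]), 'contact_force': array([ 0.4, -0.1,  0. ]), 'wrist_torque': array([ 0.,  0., -0.]), 'opening': 85.20287890453238}
```

```bash
sleep 1; ls pics
```

```text
scene.png
top.png
```

```bash
cd pics; python3 -c "
import cv2
a=cv2.imread('top.png')[130:310,130:470];cv2.imwrite('top2.png',cv2.resize(a,None,fx=2.3,fy=2.3,interpolation=cv2.INTER_CUBIC))"
```

```text
(no output)
```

View pics/top2.png

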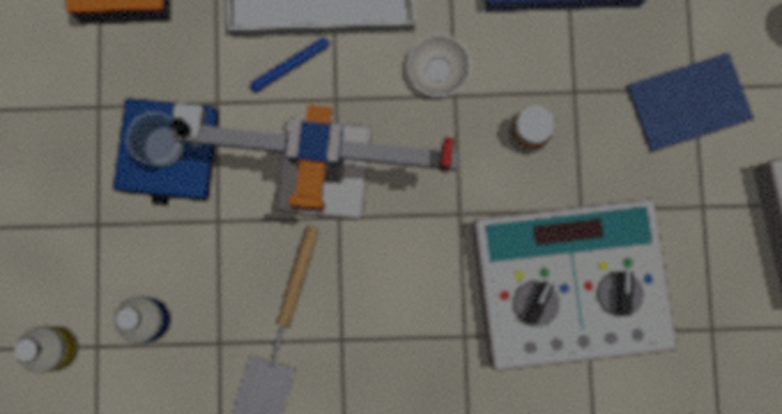

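View pics/scene.png

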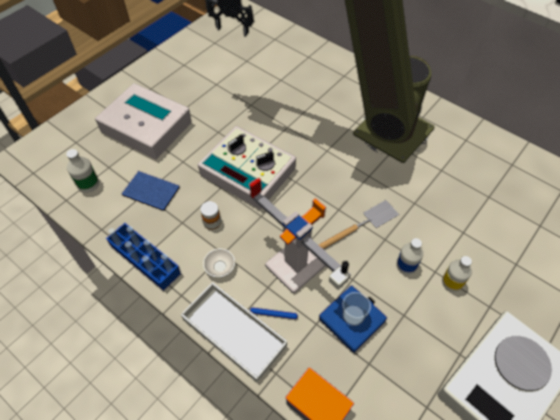

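Top view: the red post is at top2 px (447,153), the wedge tab at (308,203), the beaker at (157,138), and the dials at (537,303) and (620,293). The left stripe lies between green and blue, and the right stripe is near green. The scene view agrees. Next I'll look from closer up.

```bash
cat >> h.py <<'E'
from scipy.spatial.transform import Rotation as Ro
def down(a):  # jaws open along world angle a
    c,s=np.cos(a),np.sin(a)
    M=np.array([[s,0,c],[-c,0,s],[0,-1,0]])
    q=Ro.from_matrix(M).as_quat(); return [q[3],q[0],q[1],q[2]]
def best(p,a):
    qs=[(kin.ik(p,down(b)),b) for b in (a,a+np.pi)]; qs=[x for x in qs if x[0] is not None]
    if not qs: return None
    return min(qs,key=lambda x:abs(x[0][5]))
E
python3 - <<'E'
from h import *
np.set_printoptions(precision=3,suppress=True)
print(Ro.from_quat(np.roll(monitor.observe()['tool_rot'],-1)).as_matrix())
robot.move_linear([186,-544,350],feed=250)
q,b=best([400,-255,380],0.1); print(q,b)
robot.set_joints(q)
p,d,c=cap('wrist','w1.png'); np.savez('w1.npz',p=p,d=d,R=c['R'],t=c['t'],v=c['vfov'],cx=c['cx'],cy=c['cy'])
for n in ['dial_left_grip','dial_right_grip','meter','post']:
    for r in spotter.mark_of('wrist',n)[:2]: print(n,r['confidence'],np.array(r['position']),at_z(c,*r['position'],{'meter':0,'post':245}.get(n,103)))
q,b=best([590,60,430],np.pi/2-.12); print(q,b)
robot.set_joints(q)
p,d,c=cap('wrist','w2.png'); np.savez('w2.npz',p=p,d=d,R=c['R'],t=c['t'],v=c['vfov'],cx=c['cx'],cy=c['cy'])
for n,z in [('post',245),('electrode_tip',115),('wedge_tab',242),('beaker',35),('stand',0)]:
    for r in spotter.mark_of('wrist',n)[:2]: print(n,r['confidence'],np.array(r['position']),at_z(c,*r['position'],z))
print(monitor.observe()['clock'])
a=np.hstack([cv2.imread('pics/w1.png'),cv2.imread('pics/w2.png')]);cv2.imwrite('pics/w12.png',cv2.resize(a,(800,300)))
E
```

```text
[[-0.946 -0.     0.324]
 [-0.324 -0.    -0.946]
 [ 0.    -1.     0.   ]]
[-0.657  0.082  1.458  0.     1.602 -0.757] 0.1
dial_left_grip 0.56 [297.9 139.5] [ 419.346 -214.111  103.   ]
dial_right_grip 0.82 [299.6 222.2] [ 434.127 -320.988  103.   ]
meter 0.66 [307.8 169.1] [ 447.341 -267.038    0.   ]
[ 0.03   0.253  1.126 -0.     1.762 -1.421] 1.4507963267948965
post 0.86 [130.9 209.7] [594.212 -91.207 245.   ]
electrode_tip 0.76 [392.9 182.3] [632.843 216.834 115.   ]
electrode_tip 0.26 [54.4 61.3] [ 424.86  -202.694  115.   ]
wedge_tab 0.67 [284.9 129.1] [534.209  73.458 242.   ]
wedge_tab 0.33 [ 15.3 240.3] [ 613.199 -222.585  242.   ]
beaker 0.62 [414.8 177.3] [650.199 279.192  35.   ]
beaker 0.61 [279.9 168.2] [608.248  61.048  35.   ]
stand 0.64 [282.1 167.2] [613.282  64.511   0.   ]
stand 0.44 [403.3 170.3] [644.369 273.265   0.   ]
5.5667
```

```bash
sleep 8
```

```text
(no output)
```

View pics/w12.png

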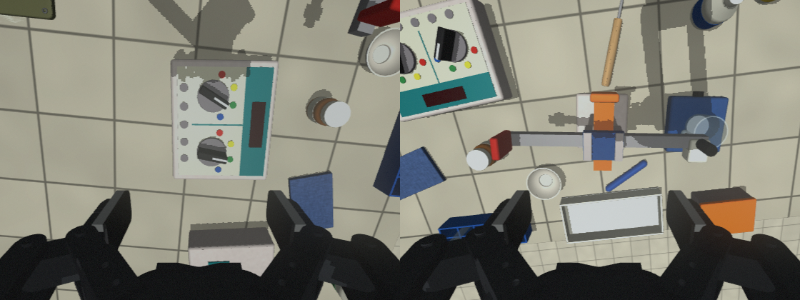

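Left half (meter): the grips are near (212,97) and (212,150), with stripe ends towards green or slightly beyond. Right half: the red post is at (500,143), the wedge tab at (605,97), the cap at (707,148), and the beaker at (707,135). Now I'll fit these with depth.

Run:
```python
from h import *
np.set_printoptions(precision=3,suppress=True)
def load(n):
    z=np.load(n); return z['p'],z['d'],dict(R=z['R'],t=z['t'],vfov=float(z['v']),cx=float(z['cx']),cy=float(z['cy']))
p,d,c=load('w2.npz'); P=np.full(d.shape+(3,),np.nan); P[d>0]=cloud(c,d)
h=cv2.cvtColor(p,cv2.COLOR_RGB2HSV).astype(int); H,S,V=h[...,0],h[...,1],h[...,2]
Z=P[...,2]
def st(n,m):
    Q=P[m]; print(n,len(Q), Q.mean(0) if len(Q) else '', np.percentile(Q,[2,98],axis=0).round(1).tolist() if len(Q) else '')
red=((H<6)|(H>172))&(S>130)
st('post top',red&(Z>238)&(Z<255)); 
org=(H>6)&(H<18)&(S>150)
st('tab top',org&(Z>236)&(Z<250)); 
b=(Z>183)&(Z<195)&(S<60)&(P[...,1]>-100)&(P[...,1]<250)&(abs(P[...,0]-615)<40)
Q=P[b]; st('boom',b); k=np.polyfit(Q[:,1],Q[:,0],1); print('boom x = ',k,'yaw',-np.arctan(k[0]))
cap_=(V<70)&(Z>225)&(Z<245)&(P[...,1]>150); st('cap',cap_)
rim=(Z>98)&(Z<112)&(P[...,1]>220)&(P[...,1]<340)&(abs(P[...,0]-640)<60); st('rim',rim)
Q=P[rim]; A=np.c_[2*Q[:,:2],np.ones(len(Q))]; s=np.linalg.lstsq(A,(Q[:,:2]**2).sum(1),rcond=None)[0]; print('circ',s[:2],np.sqrt(s[2]+s[:2]@s[:2]))
blue=(H>105)&(H<125)&(S>130)&(Z>210)&(Z<260)&(P[...,1]>0); st('roof',blue)
p,d,c=load('w1.npz'); P=np.full(d.shape+(3,),np.nan); P[d>0]=cloud(c,d); Z=P[...,2]
g=(Z>97)&(Z<108)&(abs(P[...,0]-430)<60)
for n,y in (('L',-214),('R',-322)):
    m=g&(abs(P[...,1]-y)<50); Q=P[m][:,:2]; (ce,sz,an)=cv2.minAreaRect(Q.astype(np.float32)); U=np.linalg.svd(Q-Q.mean(0),full_matrices=False)[2][0]
    br=m&(p.min(2)>120); print(n,m.sum(),Q.mean(0),ce,sz,'axis',np.arctan2(U[1],U[0]),'stripe',br.sum(),P[br].mean(0) if br.any() else '')
cv2.imwrite('pics/w1c.png',cv2.resize(p[80:260,230:400,::-1],None,fx=3.3,fy=3.3,interpolation=cv2.INTER_CUBIC))
m=(abs(Z-60)<5)&(abs(P[...,0]-450)<160)&(abs(P[...,1]+265)<160); Q=P[m][:,:2]; print('meter',cv2.minAreaRect(Q.astype(np.float32)))
```

```text
post top 347 [592.966 -89.428 243.924] [[577.7, -95.9, 241.7], [608.8, -83.5, 245.5]]
tab top 462 [541.695  73.701 238.966] [[535.2, 55.9, 236.7], [548.5, 91.5, 240.7]]
boom 3657 [614.693  67.792 189.474] [[588.8, -81.8, 184.7], [641.3, 223.4, 192.9]]
boom x =  [  0.135 605.552] yaw -0.13403630925535517
cap 273 [635.097 219.162 234.715] [[628.2, 212.9, 225.6], [643.7, 227.4, 238.2]]
rim 359 [640.989 289.443 103.442] [[614.2, 247.2, 98.4], [677.3, 313.8, 106.6]]
circ [647.539 279.683] 32.9504789313847
roof 9 [611.374  74.219 219.53 ] [[602.6, 64.4, 218.1], [620.7, 79.9, 220.9]]
L 528 [ 421.426 -210.303] (422.15484619140625, -210.88015747070312) (13.975641250610352, 56.89841079711914) axis -0.4636852290671535 stripe 86 [ 434.796 -217.36   103.263]
R 443 [ 431.46  -319.059] (431.6006164550781, -319.70654296875) (13.990935325622559, 56.42694091796875) axis -0.10674398780021295 stripe 65 [ 445.405 -322.134  103.33 ]
meter ((446.40789794921875, -263.04266357421875), (199.02316284179688, 238.4317169189453), 4.937841892242432)
```

```bash
sleep 4
```

```text
(no output)
```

View pics/w1c.png

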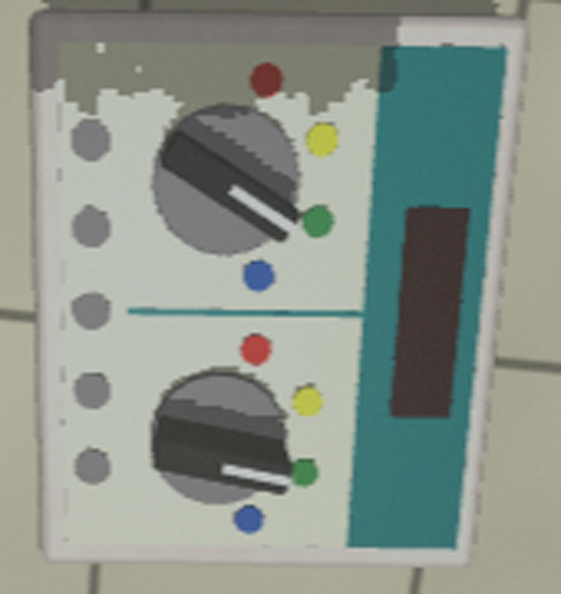

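```bash
cat >> h.py <<'E'
ys=np.array([0.1336,0.991,0]); xs=np.array([0.991,-0.1336,0])
def overlook(cam,save=None):
    p,d,c=cap(cam,save); P=np.full(d.shape+(3,),np.nan); P[d>0]=cloud(c,d); Z=P[...,2]; V=p.max(2)
    near=(P[...,1]>150)&(P[...,1]<340)&(abs(P[...,0]-640)<70)
    cp=P[(V<70)&(Z>228)&(Z<245)&near]; print(cam,'cap',len(cp),np.median(cp,0) if len(cp) else '', cp.min(0) if len(cp) else '',cp.max(0) if len(cp) else '')
    Q=P[(Z>95)&(Z<112)&near&(P[...,1]>235)]
    if len(Q)>20:
        from scipy.optimize import least_squares
        s=least_squares(lambda x:np.hypot(Q[:,0]-x[0],Q[:,1]-x[1])-34,[643,281],loss='soft_l1').x; print('beaker',len(Q),s)
    for n,z in (('beaker',35),('electrode_tip',115),('post',245)):
        for r in spotter.mark_of(cam,n)[:1]: print(n,round(r['confidence'],2),at_z(c,*r['position'],z))
    o=monitor.observe(); print(o['clock'],o['eef_pos'],o['contact_force'],o['opening'])
E
python3 - <<'E'
from h import *
np.set_printoptions(precision=1,suppress=True)
overlook('top')
q,b=best([593,-89.4,330],1.437); robot.set_joints(q)
robot.move_linear([593,-89.4,221],feed=150)
print(monitor.observe()['contact_force'])
eoat.grip(5,25); o=monitor.observe(); print(o['opening'],o['contact_force'],o['eef_pos'])
p0=np.array([593,-89.4,221])
robot.move_linear(p0+ys*57,feed=60)
overlook('top','t3.png'); overlook('scene','s3.png')
E
```

```text
top cap 0   
beaker 68 [647.1 275.1]
beaker 0.6 [636.4 280.4  35. ]
electrode_tip 0.58 [709.5 -92.  115. ]
post 0.82 [591.6 -93.8 245. ]
5.7667 [589.9  59.7 430.1] [-1.  -0.8 -0.9] 85.60297288746328
[0.4 0.2 0.5]
11.338048803795752 [-1.2 -1.9  2.2] [593.  -89.8 221.4]
top cap 32 [643.8 278.3 235.7] [636.4 271.3 228.7] [652.2 287.  240.2]
beaker 58 [648.  276.9]
beaker 0.81 [643.5 281.9  35. ]
electrode_tip 0.74 [644.8 276.7 115. ]
post 0.7 [606.6 -23.5 245. ]
11.0583 [601.1 -31.  221.4] [0.3 0.2 4.6] 11.430811766666716
scene cap 32 [650.2 282.4 236. ] [641.5 275.4 228.3] [655.8 288.3 239.9]
beaker 114 [647.7 278.2]
beaker 0.64 [639.9 284.3  35. ]
post 0.92 [605.6 -32.8 245. ]
11.2583 [601.1 -31.  221.3] [-0.9  0.1  5.9] 11.380373010356204
```

```bash
cd pics; python3 -c "
import cv2,numpy as np
a=cv2.imread('t3.png')[150:250,160:300];b=cv2.imread('s3.png')[230:370,290:430]
cv2.imwrite('c3.png',np.hstack([cv2.resize(a,(560,400),interpolation=cv2.INTER_CUBIC)[:,:380],cv2.resize(b,(400,400),interpolation=cv2.INTER_CUBIC)]))"
```

```text
(no output)
```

View pics/c3.png

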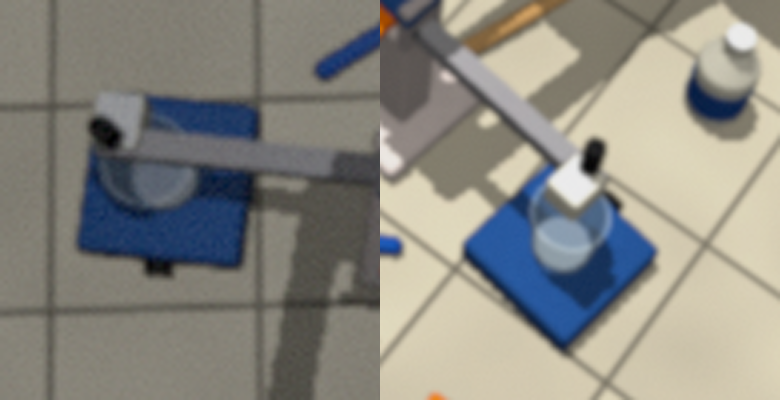

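Run:
```python
from h import *
np.set_printoptions(precision=1,suppress=True)
c=vision.calibration('top')
print('beaker',at_z(c,160+148/4,150+158/4,105),'cap',at_z(c,160+105/4,150+132/4,237))
c=vision.calibration('scene'); k=140/400
print('rim',at_z(c,290+(569-380)*k,230+212*k,105),'cap top',at_z(c,290+(596-380)*k,230+147*k,237))
eoat.grip(50); p=monitor.observe()['eef_pos']; robot.move_linear([p[0],p[1],330],feed=250)
q,b=best([600,180,440],np.pi/2-.134); print(q); robot.set_joints(q)
overlook('wrist','w4.png'); overlook('top')
```

```text
beaker [648.2 275.  105. ] cap [640.9 275.  237. ]
rim [648.4 277.2 105. ] cap top [646.9 282.1 237. ]
[ 0.2  0.3  1.  -0.   1.8 -1.2]
wrist cap 210 [643.7 281.  236.5] [636.6 273.7 228.2] [652.2 289.3 238.7]
beaker 219 [648.9 279.5]
beaker 0.62 [651.1 280.   35. ]
electrode_tip 0.75 [643.  278.5 115. ]
post 0.88 [603.6 -29.9 245. ]
14.8667 [600.  179.8 439.9] [-0.2  0.3 -0.3] 50.21176876805334
top cap 1 [637.1 282.7 230.1] [637.1 282.7 230.1] [637.1 282.7 230.1]
beaker 28 [648.2 275.9]
beaker 0.49 [ 447.4 -261.3   35. ]
electrode_tip 0.77 [640.4 280.  115. ]
post 0.65 [597.9 -30.1 245. ]
15.0667 [600.  179.9 440. ] [ 0.1  0.1 -0.6] 50.296673434008746
```

```bash
sleep 6
```

```text
(no output)
```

View pics/w4.png

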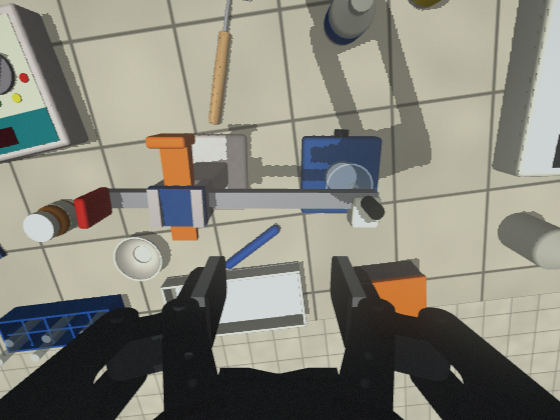

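The electrode cap is at (644,281) and the beaker axis at about (648,278), so they are about 5 mm apart, inside the 12 mm limit. In the picture the wedge tab is at px (170,141), still slack. Next I push it.

Run:
```python
from h import *
np.set_printoptions(precision=1,suppress=True)
eoat.grip(0,60)
T=np.array([535.5,74.5,0])
P=lambda s,z: T+xs*s+np.array([0,0,z])
q,b=best(P(-45,300),1.437); robot.set_joints(q)
robot.move_linear(P(-45,214),feed=200)
F=lambda: float(monitor.observe()['contact_force']@xs)
f0=F(); print('f0',f0,monitor.observe()['clock'])
robot.move_linear(P(-5,214),feed=80); print('s-5',F())
robot.move_linear(P(34,212),feed=60); print('s34',F())
s=34
while s<62:
    s+=1.5; robot.move_linear(P(s,211.5),feed=30); g=F()-f0; o=monitor.observe(); print(s,round(g,1),round(float((o['eef_pos']-T)@xs),1),round(o['clock'],2))
    if g<-15: break
```

```text
f0 0.18992684580381142 17.0083
s-5 0.17199669666652867
s34 -14.193942236484618
35.5 -17.5 29.9 18.71
```

Run:
```python
from h import *
np.set_printoptions(precision=1,suppress=True)
robot.pause(0.2); o=monitor.observe(); print(o['eef_pos'],o['contact_force'],o['wrist_torque'],o['opening'])
p,d,c=cap('wrist'); p2,d2,c2=cap('scene')
cv2.imwrite('pics/w5.png',np.hstack([cv2.resize(p[:,:,::-1],(480,360)),cv2.resize(p2[150:250,250:350,::-1],(320,360),interpolation=cv2.INTER_CUBIC)]))
for p,d,c in ((p,d,c),(p2,d2,c2)):
    P=np.full(d.shape+(3,),np.nan); P[d>0]=cloud(c,d)
    h=cv2.cvtColor(p,cv2.COLOR_RGB2HSV).astype(int); H,S=h[...,0],h[...,1]
    m=(H>6)&(H<18)&(S>150)&(P[...,2]>185)&(abs(P[...,1]-65)<60)
    Q=P[m]; s=(Q-[535.5,74.5,0])@xs; t=(Q-[535.5,74.5,0])@ys
    for lo,hi in ((-30,10),(10,70),(70,180)):
        k=(s>lo)&(s<hi); 
        if k.any(): print(lo,hi,k.sum(),np.percentile(s[k],[2,50,98]),np.percentile(t[k],[2,98]),np.percentile(Q[k,2],[2,50,98]))
    # tab top
    k=Q[:,2]>228
    if k.any(): print('high',k.sum(),np.percentile(s[k],[2,50,98]),np.percentile(Q[k,2],[2,98]))
```

```text
[565.1  70.4 211.6] [-17.3   1.8  11. ] [0.3 2.4 0. ] 0.07291269904050944
10 70 261 [35.4 43.4 50.4] [-19.6   2.9] [194.8 234.9 246.3]
high 180 [35.1 45.8 50.5] [234.  246.6]
10 70 115 [39.8 49.9 52.3] [-16.4  17.8] [212.7 231.9 239.3]
70 180 319 [103.4 134.6 166.3] [-15.7  14.1] [194.7 202.4 207.7]
high 69 [39.9 47.7 51.7] [228.9 239.7]
```

```bash
sleep 3
```

```text
(no output)
```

View pics/w5.png

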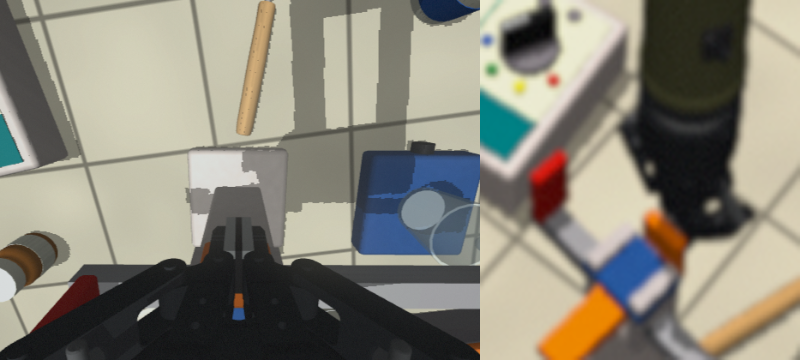

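The tab now spans s≈40–52, with the boom/stand axis at s≈80. Its face is therefore about 40 mm from the axis (joint ≈0.060), so the joint started near 0.02, not 0. The push force is 17 N, which means it is jammed. I'll retreat and do the left dial.

```bash
cat >> h.py <<'E'
def pick(pos,a0,a1):
    out=[]
    for b in (a0,a0+np.pi,a0-np.pi):
        q=kin.ik(pos,down(b))
        if q is None: continue
        r=kin.ik(pos,down(b+a1-a0))
        if r is None: continue
        q,r=np.array(q),np.array(r)
        if abs(abs(r[5]-q[5])-abs(a1-a0))<.05: out.append((max(abs(q[5]),abs(r[5])),b,q,r))
    return min(out,key=lambda x:x[0])
def dial(xy,g0,g1):
    pos=[xy[0],xy[1],88]; m,b,q,r=pick(pos,g0+np.pi/2,g1+np.pi/2); print('q6',q[5],r[5])
    robot.reach([*xy,300],down(b)); eoat.grip(42,30)
    robot.move_linear([*xy,88],feed=150); print(monitor.observe()['contact_force'])
    eoat.grip(5,30); o=monitor.observe(); print(o['opening'],o['eef_pos'],o['contact_force'])
    q=np.array(o['q']); d=r[5]-kin.ik(pos,down(b))[5]
    n=4
    for i in range(1,n+1):
        k=q.copy(); k[5]+=d*i/n; robot.set_joints(k)
    o=monitor.observe(); print('turned',d,o['q'][5]-q[5],o['eef_pos'],o['contact_force'],o['wrist_torque'],o['clock'])
    eoat.grip(42); robot.move_linear([*xy,200],feed=200)
def look(save=None):
    p,d,c=cap('wrist',save); P=np.full(d.shape+(3,),np.nan); P[d>0]=cloud(c,d); Z=P[...,2]
    g=(Z>97)&(Z<108)&(abs(P[...,0]-430)<60)
    for n,xy in (('L',(421.8,-210.6)),('R',(431.5,-319.4))):
        m=g&(np.hypot(P[...,0]-xy[0],P[...,1]-xy[1])<40)
        if m.sum()<50: print(n,'few'); continue
        Q=P[m][:,:2]; U=np.linalg.svd(Q-Q.mean(0),full_matrices=False)[2][0]
        br=m&(p.min(2)>110); s=P[br][:,:2].mean(0)-Q.mean(0)
        if U@s<0: U=-U
        a=np.arctan2(U[1],U[0]); print(n,m.sum(),Q.mean(0),cv2.minAreaRect(Q.astype(np.float32))[1],'ang',a,'q',0.087-a+1.2,'stripe px',br.sum())
    print(monitor.observe()['clock'])
E
python3 - <<'E'
from h import *
np.set_printoptions(precision=2,suppress=True)
p=monitor.observe()['eef_pos']; robot.move_linear(p-xs*45,feed=100); p=monitor.observe()['eef_pos']; robot.move_linear([p[0],p[1],320],feed=250)
print(monitor.observe()['clock'])
dial((421.8,-210.6),-0.464,0.487)
q,b=best([400,-255,380],0.1); robot.set_joints(q); look('w6.png')
E
```

```text
20.25
q6 1.482087328130822 0.5310873281308215
[-0.04 -0.15 -0.18]
13.086176252373182 [ 421.73 -211.88   88.82] [-3.27 -3.5   3.55]
turned -0.9510000000000005 -0.9447237329264973 [ 421.61 -212.22   88.87] [-2.57 -4.52 -1.26] [-0.44  0.39  0.08] 26.4417
L 535 [ 421.93 -210.16] (56.38877487182617, 14.168867111206055) ang 0.48162586649704636 q 0.8053741335029536 stripe px 90
R 453 [ 431.2  -319.08] (14.453481674194336, 56.74750518798828) ang -0.10508078366286386 q 1.392080783662864 stripe px 68
28.7583
```

Left dial reads 0.805. Now the right dial, then checks.

Run:
```python
from h import *
np.set_printoptions(precision=2,suppress=True)
dial((431.4,-319.2),-0.106,-1.113)
q,b=best([400,-255,380],0.1); robot.set_joints(q); look('w7.png')
overlook('top','t7.png'); overlook('scene','s7.png')
p2,d2,c2=cap('scene'); P=np.full(d2.shape+(3,),np.nan); P[d2>0]=cloud(c2,d2)
h=cv2.cvtColor(p2,cv2.COLOR_RGB2HSV).astype(int); H,S=h[...,0],h[...,1]
m=(H>6)&(H<18)&(S>150)&(P[...,2]>228)&(abs(P[...,1]-65)<60); s=(P[m]-[535.5,74.5,0])@xs; print('tab',m.sum(),np.percentile(s,[2,50,98]))
cv2.imwrite('pics/f.png',np.hstack([cv2.resize(p2[120:340,180:420,::-1],(480,440),interpolation=cv2.INTER_CUBIC),cv2.resize(cv2.imread('pics/w7.png')[60:280,220:380],(320,440))]))
```

```text
q6 0.9610628587193792 1.968062858719379
[ 0.4   0.07 -0.42]
13.075280577184722 [ 431.71 -321.58   89.04] [-3.28 -6.54  1.53]
turned 1.0069999999999997 1.0007400500222121 [ 431.63 -321.88   89.07] [-1.82 -3.89 -3.01] [-0.38  0.12 -0.  ] 33.8167
L 536 [ 421.87 -210.18] (56.545677185058594, 14.157333374023438) ang 0.4801941040608312 q 0.8068058959391687 stripe px 90
R 425 [ 430.88 -318.82] (14.024356842041016, 56.652549743652344) ang -1.102971451139166 q 2.389971451139166 stripe px 70
37.275
top cap 34 [644.03 278.56 236.14] [635.41 271.   229.1 ] [651.95 287.53 241.4 ]
beaker 61 [647.85 276.46]
beaker 0.65 [640.67 274.06  35.  ]
electrode_tip 0.69 [637.69 279.07 115.  ]
post 0.79 [605.37 -21.65 245.  ]
37.475 [ 399.99 -255.    379.84] [ 0.13  0.54 -0.37] 42.00443097933181
scene cap 30 [649.45 281.48 237.07] [642.29 275.69 228.19] [654.08 288.51 239.94]
beaker 117 [647.72 278.02]
beaker 0.77 [651.83 276.13  35.  ]
electrode_tip 0.38 [444.34 435.   115.  ]
post 0.7 [606.86 -35.29 245.  ]
37.675 [ 400.01 -255.02  379.99] [-0.2  -0.72  0.27] 42.3796511310516
tab 72 [41.8  48.45 52.25]
```

```bash
sleep 5
```

```text
(no output)
```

View pics/f.png

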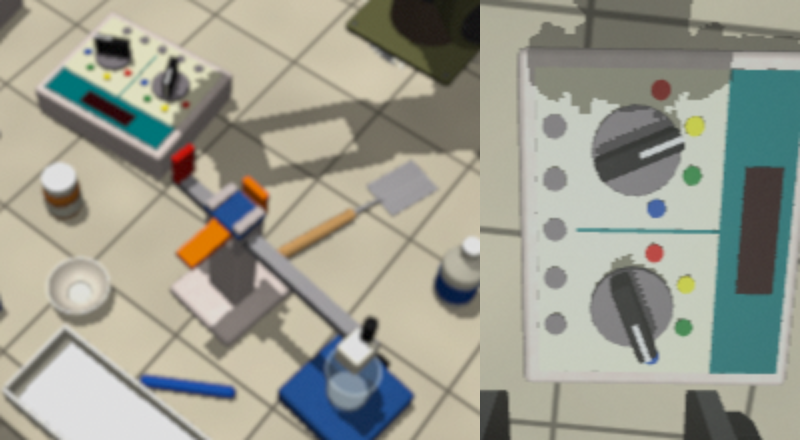

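The dials point to yellow and blue, the tab has stayed at its jammed spot by the block, and the bystanders in view stand untouched. I'm handing it in.

```bash
python3 -c "
from h import *
robot.close_job(); print(monitor.observe()['clock'])"
```

```text
the job is handed in; nothing more can be done
the job is handed in; nothing more can be done
```

I did all four steps in order and handed the job in at about 38 s on the robot clock; no verdict was reported.

- **Boom:** I pinched the red post and slid the boom 58 mm. In the last check the electrode cap was at about (644–649, 278–281) mm and the beaker axis at about (648, 276–278) mm. That is about 4–5 mm off, against the 12 mm limit. The networks' marks alone scattered up to about 10 mm from these.
- **Wedge:** I pushed it with about 17 N until it jammed. It jammed about 20 mm sooner than I expected, because it started at roughly 0.02 m rather than 0. The tab's position puts the joint at about 0.060 m, and it had not moved by the last check. I could not measure the force between wedge and boom directly; I infer it from the push and from the tab staying put.
- **Dials:** The left dial reads 0.81 rad (yellow is 0.8) and the right dial 2.39 rad (blue is 2.4).
- **Beaker and bystanders:** The beaker, jar, dish, marker, spatula and blue bottle looked undisturbed in the last scene crop. The yellow bottle and the notebook were outside it; I never worked near them.

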